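# Find the twisted meter adapter plate by pressing its corners and reject it

## Task

One of the three meter adapter plates lying on the granite surface plate is twisted and rocks. Press gently down on the screw heads at their corners, one after another, until you have felt the corner that gives; then lift that plate and set it down, without dropping it, flat on its feet in the red reject tray. Leave the two sound plates in their bays and everything else where it is.

Things in the scene. Friction and masses are not known exactly. Their poses are not given: they have to be found in the camera images.
- surface_plate: Fixed grey granite block, 250 (x) x 460 (y) x 50 mm high; origin: centre of its underside, on the bench. x points away from the robot, y to its left. In each of its three bays lies an adapter plate, all alike to see; which one is twisted differs. To press a corner, 3 to 6 N at up to 20 mm/s is right; loading or striking the granite with over 60 N (plates' 9 N included) is too hard.
- bay_1 (a point): Centre of the right-hand (-y) bay, on the granite's upper face, framed by yellow tape corners; axes as the granite's. Each adapter plate is centred on its bay to 4 mm along x and y and turned under 3 deg from the granite's axes. It is an aluminium sheet 110 (x) x 120 (y) x 4 mm on four feet, 0.24 to 0.38 kg, its upper face 9 mm above the granite.
- bay_2 (a point): Centre of the middle bay, on the granite's upper face, 148 mm from the others, axes alike. On each plate is a piece of steel rail to hold it by: 60 mm long (along y), its middle 14 mm towards +x from the plate's middle, 35 mm wide (along x) over the lips, which are its topmost 2.5 mm (27 mm wide below them); it stands 15 mm above the sheet, so its top is 24 mm above the granite.
- bay_3 (a point): Centre of the left-hand (+y) bay, on the granite's upper face, axes alike. On each plate, over the four feet, 46 mm along x and 50 mm along y from its middle, are steel screw heads 13 mm wide, tops 12.5 mm above the granite. A sound plate is firm at all four. The twisted one stands level on three feet; its fourth corner gives 2 mm under less than 1 N, till its foot touches, and rises when let go.
- reject_tray_in (a point): Centre of the inner floor of the fixed red tray, empty, 4 mm above the bench. Inside 162 (x) x 172 (y) mm; walls 4 mm thick, 41 mm high above the inner floor. Axes along its sides, x away from the robot. It stands left or right of the granite.
- pass_tray_in (a point): Centre of the inner floor of the fixed green tray for passed plates, same size, on the other side of the granite. Not for the twisted plate.
- passed_adapter_centre (a point): Bystander: middle of a sound adapter plate already lying in the green tray, 7 mm above the tray's floor. To be left alone.
- meter_centre (a point): Bystander: middle of a white and grey electricity meter, 170 x 125 x 56 mm, lying on its back on the bench beyond the granite; 28 mm above the bench. To be left alone.
- screwdriver: Bystander: grey-handled screwdriver lying on the bench beyond the granite, about 200 mm long, x along it; origin half-way along, on the bench. To be left alone.
Not all that is in view belongs to the job. What is meant by the part that bears reject_tray_in is not brown, and is the smaller of those in its own colour.

How it is judged (in metres and radians):
On the way:
1. the twisted plate is pressed by the fingers at its loose corner until that foot touches the granite (twisted_c0 is its sheet, twisted_c1 the loose foot, twisted_c2 the screw head over it) (horizontal distance between the grasp point and twisted_c1 below 0.045 m and height (world z) of twisted_c1 below 0.0558 m and (contact force between the fingers and twisted_c2 above 1 N or contact force between the fingers and twisted_c0 above 1 N)), for 0.05 s.
At the end, for the whole second after the job is handed in: The twisted plate lies at rest in the red tray, flat on its feet on the tray's floor (tilt under 0.08 rad, its middle within 28 mm of the tray's along either side), let go; the two sound plates (flat_a, flat_b) lie within 15 mm of where they were, flat on the granite (x of twisted_c0 in the frame of reject_tray_in between -0.028 and 0.028 m and y of twisted_c0 in the frame of reject_tray_in between -0.028 and 0.028 m and z of twisted_c0 in the frame of reject_tray_in below 0.012 m and angle between twisted_c0's own z axis and vertical below 0.08 rad and distance of each of flat_a_c0, flat_b_c0 from where it was at the start of the episode below 0.015 m and angle between each of flat_a_c0, flat_b_c0's own z axis and vertical below 0.02 rad); the robot touches nothing.
It fails at once if the granite is loaded or struck with over 60 N, the weight of the plates on it counted in (contact force between surface_plate and anything else above 60 N).
It fails at once if the twisted plate is dropped from more than about 10 mm, or thrown (linear speed of twisted above 0.45 m/s and contact force between the fingers and twisted below 0.05 N).
It fails at once if the meter, the screwdriver or the passed plate in the green tray is moved by more than 15 mm (distance of any of meter_centre, screwdriver, passed_adapter_centre from where it was at the start of the episode above 0.015 m).
It also fails if it takes over 72 s, if anything falls off the work surface, if the arm or the gripper's body presses on something with over 40 N, if the wrist force passes 120 N, or if a joint passes its speed limit or range.

## Robot

A 7-joint arm with a two-finger parallel gripper is mounted at the origin on the work surface. World frame = base frame: x ahead of the robot, y to its left, z up, the work surface at z = 0. Lengths are in mm, angles in rad, forces in N, time in s.
With the tool pointing down it reaches from about 400 to 875 mm from the base axis. Payload 6.5 kg.
Tool frame: the origin (TCP) lies midway between the tips of the shut fingers; the grasp point (between the pads) lies 19 mm behind it; z points along the fingers, y is the direction in which the jaws open and shut (so a half turn about z gives the same grasp; the last joint's range is limited). The gripper opens to 85 mm and grips with 20 to 120 N. Pads are 22 mm wide; open, the fingers measure 114 mm over their backs; the gripper's body (76 mm by 85 mm) begins 54 mm behind the grasp point. The pads swing forward as they close: fully open they stand 13 mm farther back than shut.
Start: joints at [-1.35, 0.536, -0.004, 1.538, 0.003, 1.067, -0.071], TCP at [183.87, 623.444, 231.29] pointing down, gripper open.
Joint ranges: [-2.7, 2.7], [-0.37, 2.16], [-1.27, 1.26], [0.24, 2.4], [-1.31, 4.45], [0.19, 1.91], [-2.76, 2.76]. Speed limits (rad/s): [2.39, 2.39, 3.14, 3.14, 3.14, 3.14, 3.14].

## Interface

Orientations are given as a unit quaternion [x, y, z, w].
In Python, from bench import r gives the robot as it stands. The module is installed in compiled form; this text tells all that it offers.
- The arm moves only by the shell command python3 -m jog 'ROWS' [FORCE]. ROWS is JSON, a list of rows, each a list of 7 numbers: the shift along the world's x, y, z in mm, then the turn, a rotation vector about the world's x, y, z in degrees, then the closure, from -1 (fully open) to 1 (shut). In form: [[x, y, z, rx, ry, rz, gripper], ...]. A call has 1 to 20 rows; each row is the pose to reach, as a shift and turn from the pose commanded when the call began; what a row does not reach only later rows make up. A row lasts 1/10 s, in which the tool goes at most 50 mm and 8.59 degrees, less where a joint would pass 70% of its speed; a pose out of reach is approached as far as the arm can. A call with a gripper value outside its range is refused whole. The fingers move at their own pace and stop on an object; FORCE is the grip in N (left out, the last holds). Time passes only in rows, so rows that repeat a pose let the fingers close. It gives the time, the measured TCP pose, the force and the opening at its end, in the units of the state.
- r.state(): the state, without advancing time (a new reading comes with each control period).
- r.get_image(name): name is "side" or "top"; returns (picture, depth): 420x560x3 uint8, blue, green, red; 420x560 float32, mm along the optical axis (not along the pixel's ray), 0 where there is no reading.
- r.calibration(name): a dict with "vertical_fov" (degrees; the focal length in pixels is half the picture's height over the tangent of half this angle, whatever the lens; pixels are square), "cx", "cy" (the principal point, pixels), "position" and "rotation" of the camera in the world. Camera axes: x right, y up, looking along -z (the intrinsics and any distortion apply to the point x, -y, -z); pixel columns grow to the right and rows downward; lengths in mm; the calibration is good to about 2 mm. A picture is of the moment at which its call begins. calibration takes no time and is no camera call.
- r.job_done(): hands the job in, once; it reports no verdict.
The state is a dict: "time": time; "joint_positions": joint angles; "joint_vel": joint speeds; "joint_torque": joint torques, N m; "eef_pos": TCP position; "eef_rot": TCP orientation; "ft_force": force on the tool from outside, world axes, zero at the start; "ft_torque": the same for the moment, N m; "finger_gap": opening from 0.0 (shut) to 1.0 (fully open).
Only numpy, scipy, OpenCV 4.12 (cv2) and the standard library are available. Lean on these libraries where they do the work, as an engineer would, in place of code of your own. Each camera call takes 0.05 s, during which the arm holds its last target.

## Working session

There is one attempt and no reset: what is moved stays moved. The work goes in short steps, Python scripts to look and compute and a shell command to move; the robot and the scene stay as the last step left them, time stands still between calls to the robot, and variables do not carry over. Pictures are saved under pics/ and viewed, and the job is handed in when it is done.

```bash
mkdir -p pics; python3 - <<'E'
from bench import r
import cv2, numpy as np
s=r.state(); print(s)
for n in("top","side"):
    c=r.calibration(n); print(n,c)
    im,d=r.get_image(n); cv2.imwrite(f"pics/{n}0.png",im); np.savez(f"pics/{n}0.npz",im=im,d=d)
E
```

```text
{'time': 0.0, 'joint_positions': array([-1.35020826,  0.53717876, -0.00441569,  1.53888153,  0.00255858,
        1.06727218, -0.07120767]), 'joint_vel': array([-0.00198827, -0.00153944,  0.00101229, -0.00201954, -0.00260498,
        0.00013654,  0.00141227]), 'joint_torque': array([-1.12507983e-03, -5.83411360e+01,  1.04827680e+00, -2.59099782e+01,
        1.23438786e-02,  9.67677974e-03,  2.56699690e-05]), 'eef_pos': array([183.70851368, 622.84173789, 230.40184758]), 'eef_rot': array([ 1.42890923e-01,  9.89738062e-01, -8.64052745e-04, -7.28402219e-05]), 'ft_force': array([0.03242974, 0.16438936, 0.5045422 ]), 'ft_torque': array([-0.0473789 , -0.03412897,  0.01045209]), 'finger_gap': 0.9987901151949402}
top {'vertical_fov': 52.789286891804934, 'cx': 276.26142406897776, 'cy': 215.03633106991904, 'position': array([ 303.46619992,   11.08486374, 1330.49702708]), 'rotation': array([-0.04456462,  0.05241599,  0.71134768, -0.69946482])}
side {'vertical_fov': 51.93360206553784, 'cx': 280.57975314666123, 'cy': 213.15823399618856, 'position': array([  432.61952567, -1122.23312851,   843.23529273]), 'rotation': array([ 0.45953717, -0.00867646, -0.02446777,  0.88777905])}
```

View pics/top0.png

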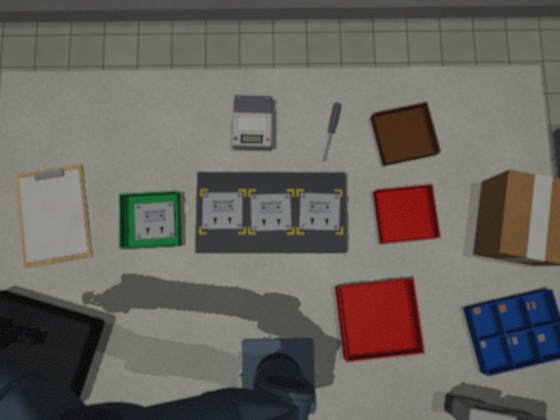

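View pics/side0.png

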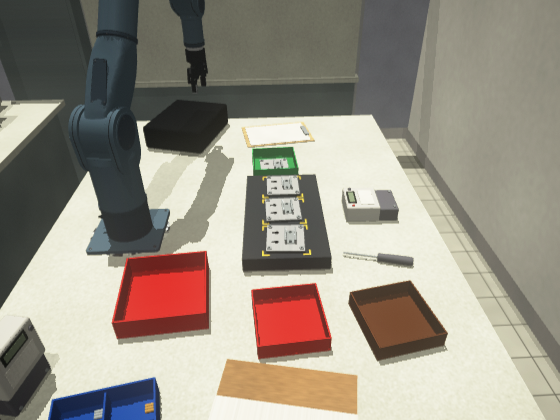

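The top picture shows two red trays: a small one at (407,213), right of the granite, and a large one at (380,318). A brown tray is at (405,133) and the green tray is at (151,220). The small red tray fits the description (not brown, the smaller in its colour, beside the granite). I'll confirm it in an enlarged crop.

```bash
cat > h.py <<'E'
import numpy as np, cv2
from scipy.spatial.transform import Rotation as R
from bench import r
def cam(n,h=420):
    c=r.calibration(n); f=h/2/np.tan(np.radians(c["vertical_fov"])/2)
    return f,c["cx"],c["cy"],np.array(c["position"]),R.from_quat(c["rotation"]).as_matrix()
def ray(n,u,v):
    f,cx,cy,p,M=cam(n); return p,M@np.array([(u-cx)/f,-(v-cy)/f,-1.])
def onz(n,u,v,z):
    p,d=ray(n,u,v); return p+d*(z-p[2])/d[2]
def dep(n,u,v,D):
    p,d=ray(n,u,v); return p+d*D
def proj(n,P):
    f,cx,cy,p,M=cam(n); q=M.T@(np.array(P)-p); return cx+f*q[0]/-q[2], cy-f*q[1]/-q[2]
def snap(n,name,box=None,k=1):
    im,d=r.get_image(n); np.savez(f"pics/{name}.npz",im=im,d=d)
    if box: im=im[box[1]:box[3],box[0]:box[2]]
    cv2.imwrite(f"pics/{name}.png",cv2.resize(im,None,fx=k,fy=k,interpolation=cv2.INTER_CUBIC)); return d
E
python3 - <<'E'
from h import *
z=np.load("pics/top0.npz"); im,d=z["im"],z["d"]
for nm,b,k in(("gran",(190,165,355,260),4.8),("tray",(365,175,450,255),6),):
    c=im[b[1]:b[3],b[0]:b[2]]; cv2.imwrite(f"pics/c_{nm}.png",cv2.resize(c,None,fx=k,fy=k,interpolation=cv2.INTER_CUBIC))
for nm,u,v in(("table",360,200),("traysm",407,213),("traylg",380,318),("granR",340,245),("granL",202,245),("g2",270,245)):
    print(nm,d[v,u],dep("top",u,v,d[v,u]).round(1))
E
```

```text
table 1355.3035 [ 531.8 -274.4   -2.7]
traysm 1344.9833 [ 486.5 -420.9    3.3]
traylg 1295.5676 [ 162.8 -317.3    7.2]
granR 1281.6829 [ 385.4 -196.2   50.4]
granL 1277.6901 [392.5 221.1  50.3]
g2 1277.3922 [388.9  15.8  52.6]
```

View pics/c_gran.png

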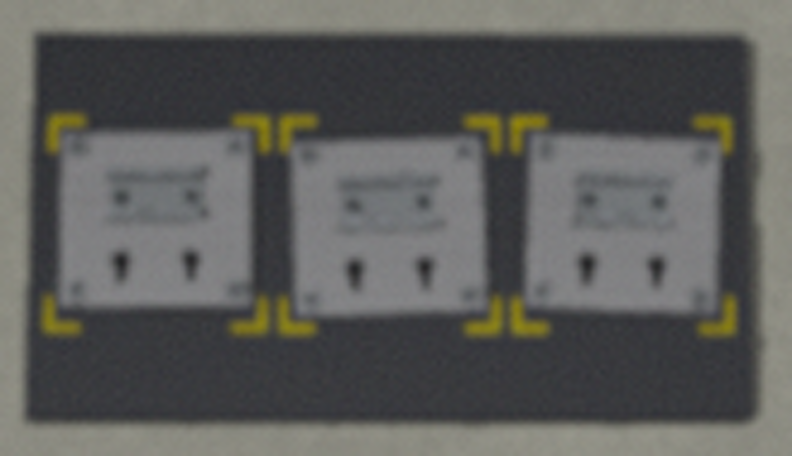

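View pics/c_tray.png

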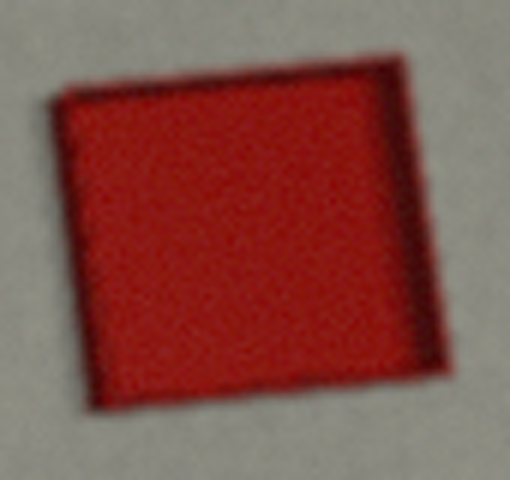

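The crop confirms the small red tray: it is plain red and empty, about 170 x 180 mm outside. Next I'll measure the plates, granite and tray by fitting rectangles.

```bash
cat > meas.py <<'E'
from h import *
z=np.load("pics/top0.npz"); im,d=z["im"],z["d"]
def fit(mask,zz,n):
    cs,_=cv2.findContours(mask,cv2.RETR_EXTERNAL,cv2.CHAIN_APPROX_NONE)
    for c in sorted(cs,key=cv2.contourArea)[::-1][:n]:
        P=np.array([onz("top",*p[0],zz)[:2] for p in c],np.float32)
        (x,y),(w,h),a=cv2.minAreaRect(P); print("ctr",round(x,1),round(y,1),"size",round(w,1),round(h,1),"ang",round(a,2), cv2.boundingRect(c))
k=4
box=(190,165,360,262); c=cv2.resize(im[box[1]:box[3],box[0]:box[2]],None,fx=k,fy=k,interpolation=cv2.INTER_CUBIC)
def fits(mask,zz,n,box):
    cs,_=cv2.findContours(mask,cv2.RETR_EXTERNAL,cv2.CHAIN_APPROX_NONE)
    for c in sorted(cs,key=cv2.contourArea)[::-1][:n]:
        P=np.array([onz("top",(p[0][0]+.5)/k-.5+box[0],(p[0][1]+.5)/k-.5+box[1],zz)[:2] for p in c],np.float32)
        (x,y),(w,h),a=cv2.minAreaRect(P); print("ctr",round(x,1),round(y,1),"size",round(w,1),round(h,1),"ang",round(a,2))
hsv=cv2.cvtColor(c,cv2.COLOR_BGR2HSV); g=c[...,0]
print("granite/plate/table blue",g[380,400],g[300,330],g[10,10])
m=((g>85)&(hsv[...,1]<60)).astype(np.uint8)
m=cv2.morphologyEx(m,cv2.MORPH_CLOSE,np.ones((25,25)));
m[:36]=0;m[400:]=0; m[:,:36]=0; m[:,640:][:, :]=m[:,640:]
num,l=cv2.connectedComponents(m)
for i in range(1,num):
    a=(l==i).sum()
    if 15000<a<80000: print(a); fits((l==i).astype(np.uint8),59,1,box)
print("granite"); gm=(c[...,2]<75).astype(np.uint8); gm=cv2.morphologyEx(gm|m,cv2.MORPH_OPEN,np.ones((9,9)))
fits((g<80).astype(np.uint8),50,1,box)
box=(365,175,450,255); c=cv2.resize(im[box[1]:box[3],box[0]:box[2]],None,fx=k,fy=k,interpolation=cv2.INTER_CUBIC).astype(int)
print("tray rim"); fits(((c[...,2]-c[...,1])>25).astype(np.uint8),45,1,box)
print("tray floor"); fits(((c[...,2])>115).astype(np.uint8)*((c[...,2]-c[...,1])>60),4,1,box) if 0 else None
E
python3 meas.py
```

```text
granite/plate/table blue 131 62 129
39156
ctr 473.4 -16.5 size 488.4 268.9 ang 89.01
25594
ctr 496.6 165.4 size 131.8 113.7 ang 89.64
23713Traceback (most recent call last):
  File "meas.py", line 23, in <module>
    if 15000<a<80000: print(a); fits((l==i).astype(np.uint8),59,1,box)
                                ~~~~^^^^^^^^^^^^^^^^^^^^^^^^^^^^^^^^^^
  File "meas.py", line 13, in fits
    P=np.array([onz("top",(p[0][0]+.5)/k-.5+box[0],(p[0][1]+.5)/k-.5+box[1],zz)[:2] for p in c],np.float32)
                ~~~^^^^^^^^^^^^^^^^^^^^^^^^^^^^^^^^^^^^^^^^^^^^^^^^^^^^^^^^^^^^
  File "h.py", line 10, in onz
    p,d=ray(n,u,v); return p+d*(z-p[2])/d[2]
        ~~~^^^^^^^
  File "h.py", line 8, in ray
    f,cx,cy,p,M=cam(n); return p,M@np.array([(u-cx)/f,-(v-cy)/f,-1.])
                ~~~^^^
  File "h.py", line 5, in cam
    c=r.calibration(n); f=h/2/np.tan(np.radians(c["vertical_fov"])/2)
ValueError: time passes only in moves, steps and waits
```

```bash
python3 - <<'E'
import pickle
C={"top":{'vertical_fov': 52.789286891804934, 'cx': 276.26142406897776, 'cy': 215.03633106991904, 'position': [303.46619992,11.08486374,1330.49702708], 'rotation': [-0.04456462,0.05241599,0.71134768,-0.69946482]},
"side":{'vertical_fov': 51.93360206553784, 'cx': 280.57975314666123, 'cy': 213.15823399618856, 'position': [432.61952567,-1122.23312851,843.23529273], 'rotation': [0.45953717,-0.00867646,-0.02446777,0.88777905]}}
import json; json.dump(C,open("cal.json","w"))
E
sed -i 's/    c=r.calibration(n); f=/    c=CAL[n]; f=/; s/^from bench import r$/from bench import r\nimport json; CAL=json.load(open("\.\/cal.json"))/' h.py
cat > meas.py <<'E'
from h import *
z=np.load("pics/top0.npz"); im,d=z["im"],z["d"]; k=4
def crop(box): return cv2.resize(im[box[1]:box[3],box[0]:box[2]],None,fx=k,fy=k,interpolation=cv2.INTER_CUBIC).astype(int)
def fits(mask,zz,box,t=""):
    cs,_=cv2.findContours(mask.astype(np.uint8),cv2.RETR_EXTERNAL,cv2.CHAIN_APPROX_NONE)
    c=max(cs,key=cv2.contourArea)
    P=np.array([onz("top",(p[0][0]+.5)/k-.5+box[0],(p[0][1]+.5)/k-.5+box[1],zz)[:2] for p in c],np.float32)
    (x,y),(w,h),a=cv2.minAreaRect(P); print(t,"ctr",round(x,1),round(y,1),"size",round(w,1),round(h,1),"ang",round(a,2))
for i,box in enumerate([(298,187,343,235),(249,188,293,236),(200,186,245,234)]):
    c=crop(box); m=((c.min(2)>80)&(c.max(2)-c.min(2)<35)).astype(np.uint8)
    m=cv2.morphologyEx(m,cv2.MORPH_OPEN,np.ones((9,9))); fits(m,59,box,f"bay{i+1}")
box=(185,160,360,262); c=crop(box); fits(c.max(2)<90,50,box,"granite")
box=(365,175,450,255); c=crop(box); fits((c[...,2]-c[...,1])>25,45,box,"tray rim")
E
python3 meas.py
```

```text
bay1 ctr 488.8 -135.8 size 123.6 113.9 ang 86.75
bay2 ctr 489.5 12.7 size 114.1 123.1 ang 0.86
bay3 ctr 496.6 160.3 size 121.6 113.8 ang 89.65
granite ctr 490.7 9.0 size 464.1 249.8 ang 88.97
tray rim ctr 480.6 -405.1 size 172.5 190.4 ang 4.68
```

Plate centres in the world frame come out as follows:

| Item | x (mm) | y (mm) | Turn |
|---|---|---|---|
| bay 1 | 488.8 | -135.8 | -3.2° |
| bay 2 | 489.5 | 12.7 | +0.9° |
| bay 3 | 496.6 | 160.3 | -0.4° |

I'll go over bay 3's (-x,+y) head with the fingers shut.

```bash
python3 -m jog '[[40,-60,0,0,0,-8,1],[80,-110,-10,0,0,-16,1],[110,-160,-20,0,0,-24,1],[140,-210,-40,0,0,-32,1],[165,-260,-60,0,0,-40,1],[195,-300,-80,0,0,-48,1],[220,-340,-90,0,0,-56,1],[240,-375,-100,0,0,-64,1],[260,-400,-110,0,0,-72,1],[267,-413,-120,0,0,-73.5,1],[267,-413,-140,0,0,-73.5,1],[267,-413,-156,0,0,-73.5,1],[267,-413,-156,0,0,-73.5,1],[267,-413,-156,0,0,-73.5,1]]' 20
python3 - <<'E'
from h import *
snap("side","s1",(225,130,385,270),5); print(r.state()["eef_pos"],r.state()["ft_force"])
E
```

```text
time: 1.5
eef_pos: [450.6, 210.6, 75.3]
eef_rot: [0.707, 0.708, -0.0, -0.0]
ft_force: [0.4, 0.9, 0.0]
finger_gap: -0.003
[450.99706077 211.03175837  75.84373001] [0.08992696 0.02820006 0.25322636]
```

View pics/s1.png

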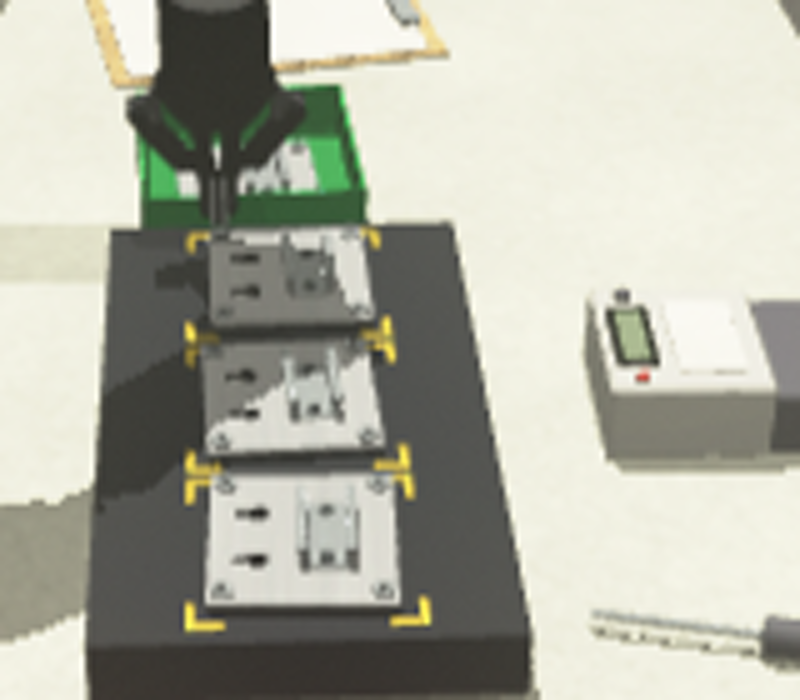

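The picture shows the shut fingertips at crop (220,215), right above bay 3's far left head at about (222,235). I'll lower gently.

```bash
python3 -m jog '[[0,0,-5,0,0,0,1],[0,0,-9,0,0,0,1],[0,0,-11,0,0,0,1],[0,0,-11,0,0,0,1]]' | tr '\n' ' '; echo; python3 -m jog '[[0,0,-1,0,0,0,1],[0,0,-1,0,0,0,1]]'| tr '\n' ' '; echo; python3 -m jog '[[0,0,-1,0,0,0,1],[0,0,-1,0,0,0,1]]'| tr '\n' ' '
```

```text
time: 1.95 eef_pos: [450.6, 210.5, 64.1] eef_rot: [0.707, 0.708, -0.0, -0.0] ft_force: [0.5, 1.1, 0.9] finger_gap: 0.002 
time: 2.15 eef_pos: [450.9, 210.4, 63.3] eef_rot: [0.707, 0.708, 0.0, 0.0] ft_force: [-0.0, -0.4, -0.4] finger_gap: 0.002 
time: 2.35 eef_pos: [450.9, 210.4, 62.3] eef_rot: [0.707, 0.708, 0.0, 0.0] ft_force: [-0.9, 0.4, 0.7] finger_gap: -0.003
```

```bash
for i in 1; do python3 -m jog '[[0,0,-0.5,0,0,0,1],[0,0,-0.5,0,0,0,1]]' | tr '\n' ' '; echo; python3 -m jog '[[0,0,-0.5,0,0,0,1],[0,0,-0.5,0,0,0,1]]'| tr '\n' ' '; done
```

```text
time: 2.55 eef_pos: [450.9, 210.5, 61.8] eef_rot: [0.707, 0.708, 0.0, -0.0] ft_force: [-0.7, 0.3, 0.8] finger_gap: -0.002 
time: 2.75 eef_pos: [450.9, 210.5, 61.3] eef_rot: [0.707, 0.708, 0.0, -0.0] ft_force: [-0.2, 0.3, 0.7] finger_gap: 0.0
```

```bash
python3 -m jog '[[0,0,-0.5,0,0,0,1],[0,0,-0.5,0,0,0,1]]' | tr '\n' ' '; echo; python3 -m jog '[[0,0,-0.5,0,0,0,1],[0,0,-0.5,0,0,0,1]]'| tr '\n' ' ';python3 - <<'E'
from h import *
snap("side","s2",(225,150,325,220),8)
for i in range(3): r.get_image("top"); s=r.state();print(s["eef_pos"].round(1),s["ft_force"].round(1))
E
```

```text
time: 2.95 eef_pos: [450.9, 210.5, 60.8] eef_rot: [0.707, 0.708, 0.0, 0.0] ft_force: [-0.2, 0.6, 1.5] finger_gap: 0.001 
time: 3.15 eef_pos: [450.9, 210.5, 60.3] eef_rot: [0.707, 0.708, 0.0, -0.0] ft_force: [-1.0, -0.1, 0.9] finger_gap: 0.0 [450.9 210.5  60.3] [-1.   0.1  2.4]
[450.9 210.5  60.3] [-0.9  0.1  0.9]
[450.9 210.5  60.3] [-0.9 -0.1  0.3]
```

View pics/s2.png

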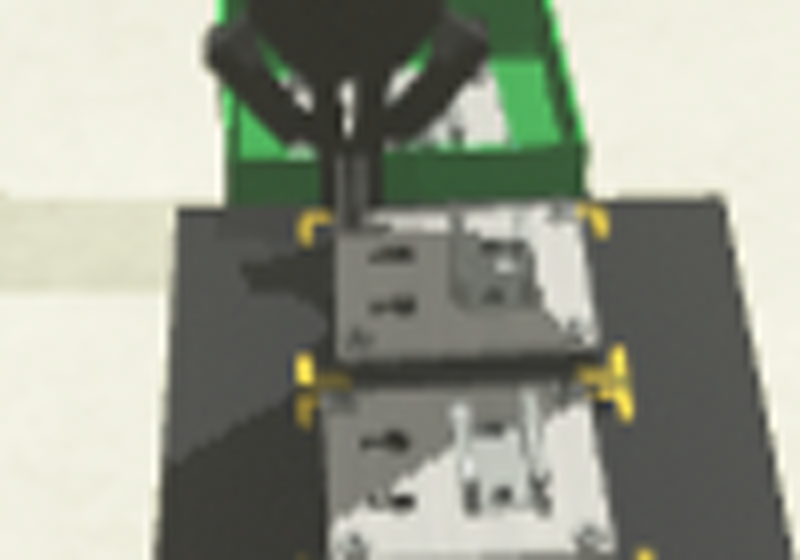

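```bash
python3 -m jog '[[0,0,-0.5,0,0,0,1],[0,0,-0.5,0,0,0,1],[0,0,-0.5,0,0,0,1]]' | tr '\n' ' '; echo; python3 -m jog '[[0,0,-0.5,0,0,0,1],[0,0,-0.5,0,0,0,1],[0,0,-0.5,0,0,0,1]]'| tr '\n' ' '
```

```text
time: 3.65 eef_pos: [450.9, 210.5, 60.0] eef_rot: [0.707, 0.708, 0.0, -0.0] ft_force: [-1.7, -0.5, 5.0] finger_gap: 0.001 
time: 3.95 eef_pos: [451.0, 210.6, 59.8] eef_rot: [0.707, 0.708, 0.0, -0.0] ft_force: [-1.8, -0.2, 9.0] finger_gap: -0.003
```

Firm contact only starts at z≈60.2, about 2 mm below the nominal head top. Either this is the loose corner or z has a bias, so I'll compare with the next corner (-x,-y).

```bash
python3 -m jog '[[0,0,2,0,0,0,1],[0,0,10,0,0,0,1],[0,0,22,0,0,0,1],[0,-50,22,0,0,0,1],[-0.5,-100,22,0,0,0,1],[-0.5,-100,15,0,0,0,1],[-0.5,-100,8,0,0,0,1],[-0.5,-100,5,0,0,0,1],[-0.5,-100,4,0,0,0,1],[-0.5,-100,4,0,0,0,1]]' | tr '\n' ' '; for i in 1; do echo; python3 -m jog '[[0,0,-0.5,0,0,0,1],[0,0,-0.5,0,0,0,1]]'| tr '\n' ' '; echo;  python3 -m jog '[[0,0,-0.5,0,0,0,1],[0,0,-0.5,0,0,0,1]]'| tr '\n' ' '; done
```

```text
time: 4.95 eef_pos: [450.3, 111.6, 63.2] eef_rot: [0.706, 0.708, -0.0, -0.0] ft_force: [0.5, 0.1, -0.3] finger_gap: 0.0 
time: 5.15 eef_pos: [450.4, 110.9, 62.8] eef_rot: [0.706, 0.708, 0.0, 0.0] ft_force: [0.0, 1.0, -0.0] finger_gap: -0.001 
time: 5.35 eef_pos: [450.5, 110.6, 62.4] eef_rot: [0.707, 0.708, 0.0, 0.0] ft_force: [-0.5, -0.3, -0.5] finger_gap: -0.003
```

```bash
python3 -m jog '[[0,0,-0.5,0,0,0,1],[0,0,-0.5,0,0,0,1]]'| tr '\n' ' '; echo;  python3 -m jog '[[0,0,-0.5,0,0,0,1],[0,0,-0.5,0,0,0,1]]'| tr '\n' ' '
```

```text
time: 5.55 eef_pos: [450.5, 110.6, 62.1] eef_rot: [0.707, 0.708, 0.0, -0.0] ft_force: [-0.3, 0.3, 4.4] finger_gap: 0.004 
time: 5.75 eef_pos: [450.5, 110.6, 61.9] eef_rot: [0.707, 0.707, 0.0, -0.0] ft_force: [-2.4, 0.2, 9.6] finger_gap: 0.003
```

The second corner is firm at z≈62.2, against 60.2 at the first, so bay 3's (-x,+y) corner gives about 2 mm and bay 3 holds the twisted plate. Before grasping I'll check the rail centre and the tray pose from both cameras.

```bash
python3 - <<'E'
from h import *
print("rail top cam", onz("top",190+(157+.5)/4.8-.5,165+(192+.5)/4.8-.5,74).round(1))
z=np.load("pics/side0.npz"); im=z["im"]
b=(240,270,350,365); cv2.imwrite("pics/c_trays.png",cv2.resize(im[b[1]:b[3],b[0]:b[2]],None,fx=6,fy=6,interpolation=cv2.INTER_CUBIC))
t=np.load("pics/top0.npz")["im"]
# predicted tray rim corners with pose guess
a=np.radians(4.7);c=np.array([482,-410.])
M=np.array([[np.cos(a),-np.sin(a)],[np.sin(a),np.cos(a)]])
for n,I,bb,k in(("top",t,(365,175,450,255),7),("side",im,b,6)):
    q=cv2.resize(I[bb[1]:bb[3],bb[0]:bb[2]],None,fx=k,fy=k,interpolation=cv2.INTER_CUBIC)
    for hx,hy,zz,col in((85,90,45,(255,255,0)),(81,86,4,(0,255,0))):
        pts=[]
        for sx,sy in((1,1),(1,-1),(-1,-1),(-1,1)):
            p=c+M@np.array([sx*hx,sy*hy]); u,v=proj(n,[p[0],p[1],zz]); pts.append([(u-bb[0]+.5)*k,(v-bb[1]+.5)*k])
        cv2.polylines(q,[np.int32(pts)],True,col,1)
    cv2.imwrite(f"pics/ov_{n}.png",q)
E
```

```text
rail top cam [511.2 157.1  74. ]
```

View pics/ov_top.png

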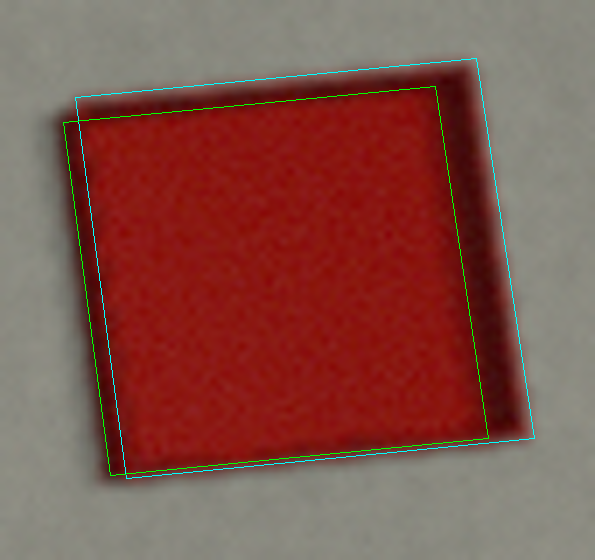

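View pics/ov_side.png

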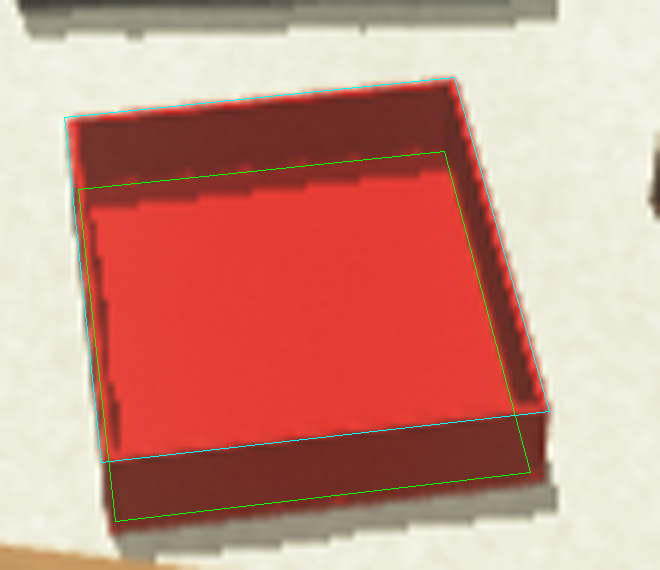

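The overlay matches the side view exactly and the top view to about 1 px, so I take the tray centre as (481,-409), turned 4.7°. The rail is near (511,159). Lifting, opening and moving above the rail.

```bash
python3 -m jog '[[0,0,3,0,0,0,1],[0,0,20,0,0,0,1],[0,0,40,0,0,0,0],[30,24,45,0,0,0,-1],[60.5,48.5,45,0,0,0,-1],[60.5,48.5,45,0,0,0,-1],[60.5,48.5,30,0,0,0,-1],[60.5,48.5,30,0,0,0,-1],[60.5,48.5,30,0,0,0,-1]]' 60
python3 - <<'E'
from h import *
snap("side","s3",(225,130,345,220),6.6); snap("top","t3",(190,165,300,260),7)
E
```

```text
time: 6.65
eef_pos: [510.2, 158.3, 91.1]
eef_rot: [0.707, 0.707, -0.001, -0.0]
ft_force: [0.6, 0.7, 0.0]
finger_gap: 1.004
```

View pics/s3.png

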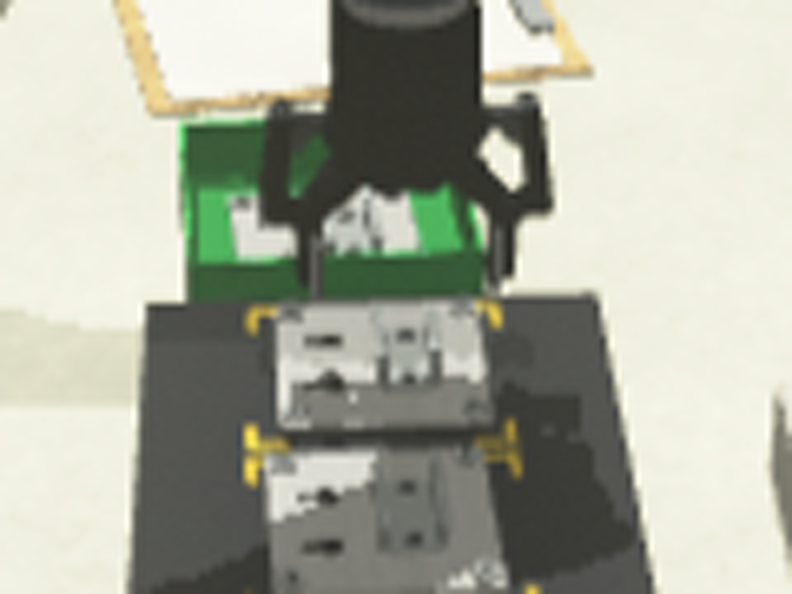

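View pics/t3.png

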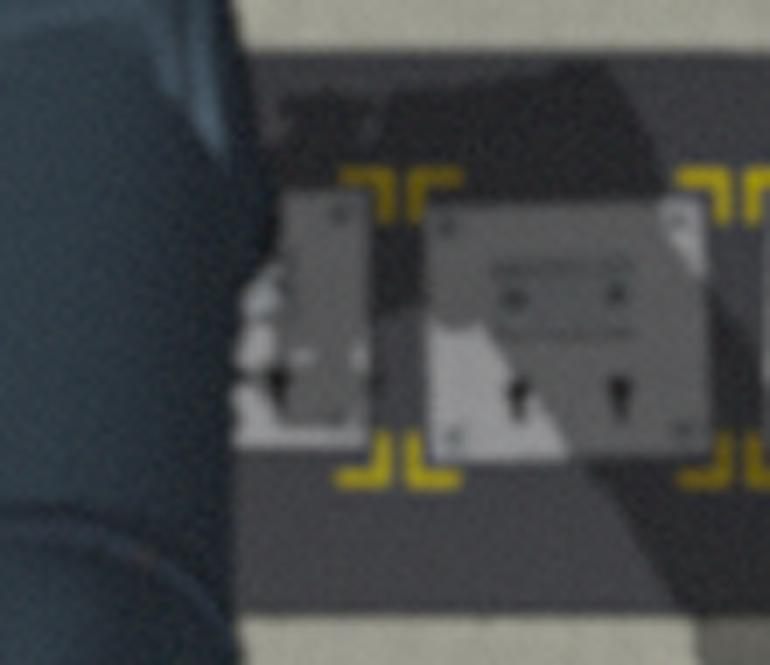

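The open fingers at (312,280) and (500,275) straddle the rail at (407,350), centred in x. Lowering and gripping.

```bash
python3 -m jog '[[0,0,-10,0,0,0,-1],[0,0,-20,0,0,0,-1],[0,0,-27,0,0,0,-1],[0,0,-31,0,0,0,-1],[0,0,-31,0,0,0,-1],[0,0,-31,0,0,0,-0.3],[0,0,-31,0,0,0,1],[0,0,-31,0,0,0,1],[0,0,-31,0,0,0,1],[0,0,-31,0,0,0,1],[0,0,-31,0,0,0,1]]' 60
python3 - <<'E'
from h import *
snap("side","s4",(225,130,345,220),6.6); print(r.state()["ft_force"])
E
```

```text
time: 7.85
eef_pos: [510.5, 159.0, 60.8]
eef_rot: [0.707, 0.708, -0.0, -0.0]
ft_force: [-2.4, -0.8, 6.5]
finger_gap: 0.381
[-3.38474255 -0.92566478  6.39612858]
```

View pics/s4.png

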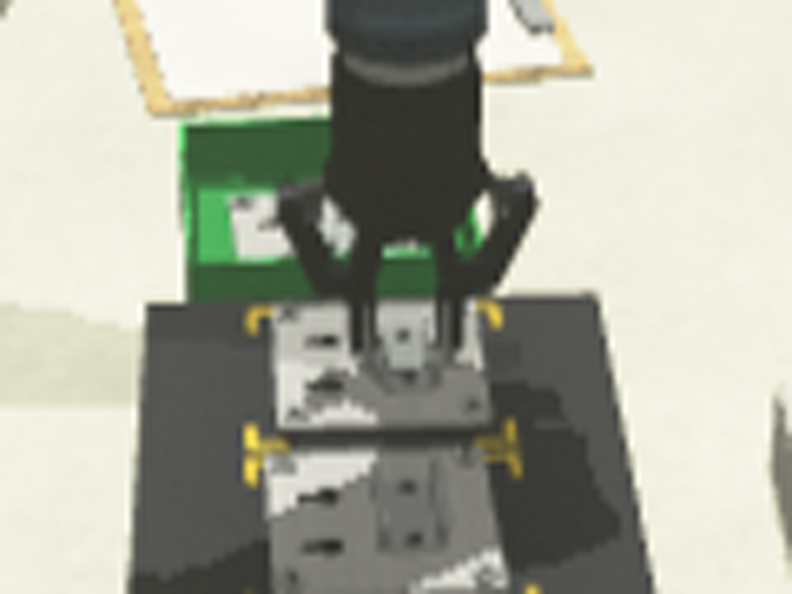

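The fingers hold the rail, with a gap of 0.38 (about 32–35 mm). Lifting slowly.

```bash
python3 -m jog '[[0,0,2,0,0,0,1],[0,0,5,0,0,0,1],[0,0,10,0,0,0,1],[0,0,18,0,0,0,1],[0,0,28,0,0,0,1],[0,0,40,0,0,0,1],[0,0,55,0,0,0,1],[0,0,70,0,0,0,1],[0,0,80,0,0,0,1],[0,0,80,0,0,0,1],[0,0,80,0,0,0,1]]' 60
python3 - <<'E'
from h import *
snap("side","s5",(205,90,345,220),5.5); print(r.state()["ft_force"])
E
```

```text
time: 9.0
eef_pos: [510.7, 159.0, 140.3]
eef_rot: [0.707, 0.708, 0.0, -0.0]
ft_force: [-0.1, 0.4, -2.7]
finger_gap: 0.382
[-0.81951323 -0.41846324 -2.52848611]
```

View pics/s5.png

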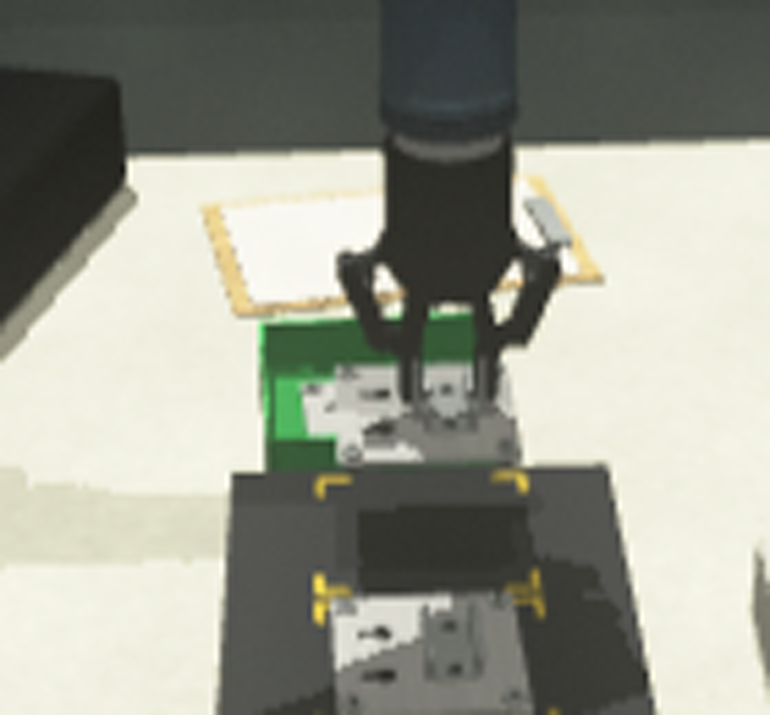

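The plate hangs level. Carrying it over the red tray, with a turn of +5° to match the tray.

```bash
python3 -m jog '[[0,-10,0,0,0,0,1],[0,-30,0,0,0,0,1],[0,-65,0,0,0,0,1],[0,-105,0,0,0,0,1],[0,-145,0,0,0,0,1],[-3,-185,0,0,0,1,1],[-6,-225,0,0,0,1,1],[-9,-265,0,0,0,2,1],[-12,-305,0,0,0,2,1],[-15,-345,0,0,0,3,1],[-18,-385,0,0,0,4,1],[-20,-425,0,0,0,5,1],[-20,-465,0,0,0,5,1],[-20,-505,0,0,0,5,1],[-20,-540,0,0,0,5,1],[-20,-560,0,0,0,5,1],[-20,-568,0,0,0,5,1],[-20,-568,0,0,0,5,1],[-20,-568,0,0,0,5,1]]' 60
python3 - <<'E'
from h import *
snap("side","s6",(200,150,380,370),2.7); snap("top","t6",(320,150,460,270),5.5); print(r.state()["ft_force"])
E
```

```text
time: 10.95
eef_pos: [490.9, -407.3, 139.7]
eef_rot: [0.675, 0.738, 0.0, -0.001]
ft_force: [0.5, -0.4, -2.9]
finger_gap: 0.381
[-0.66928778  0.52434147 -2.71833938]
```

View pics/s6.png

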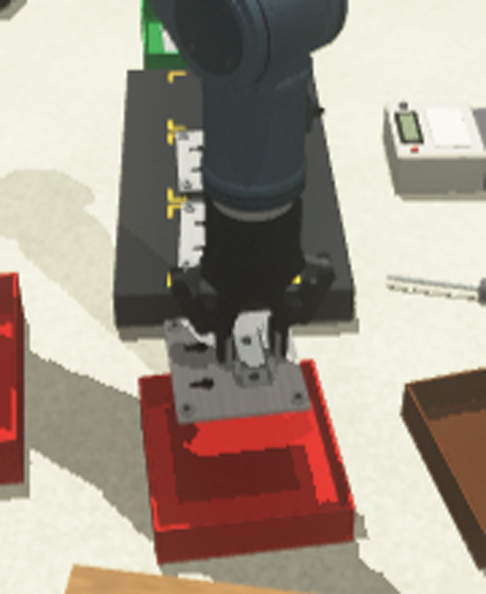

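View pics/t6.png

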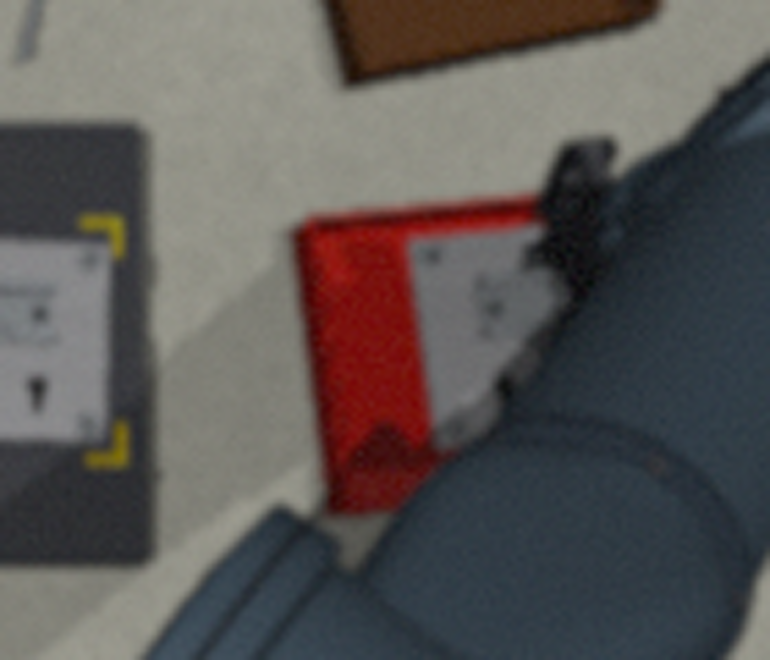

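```bash
python3 - <<'E'
from h import *
for p in((408,238),(432,432)):
    print(onz("top",320+(p[0]+.5)/5.5-.5,150+(p[1]+.5)/5.5-.5,138.5).round(1))
for p in((177,420),(312,407)):
    print(onz("side",200+(p[0]+.5)/2.7-.5,150+(p[1]+.5)/2.7-.5,136.5).round(1))
E
```

```text
[ 526.8 -342.3  138.5]
[ 424.9 -349.1  138.5]
[ 427.7 -469.4  136.5]
[ 538.2 -461.7  136.5]
```

The edges measured from both cameras put the plate centre at about (478,-406), which fits the tray with ample clearance. Lowering to a few mm above the floor.

```bash
python3 -m jog '[[0,-1,-10,0,0,0,1],[0,-2,-25,0,0,0,1],[0,-2,-40,0,0,0,1],[0,-2,-55,0,0,0,1],[0,-2,-70,0,0,0,1],[0,-2,-80,0,0,0,1],[0,-2,-90,0,0,0,1],[0,-2,-98,0,0,0,1],[0,-2,-106,0,0,0,1],[0,-2,-112,0,0,0,1],[0,-2,-117,0,0,0,1],[0,-2,-120,0,0,0,1],[0,-2,-122,0,0,0,1],[0,-2,-122,0,0,0,1]]' 60
python3 -m jog '[[0,0,-1,0,0,0,1],[0,0,-2,0,0,0,1],[0,0,-2,0,0,0,1]]'|tr '\n' ' '
python3 - <<'E'
from h import *
snap("side","s7",(200,210,380,370),3.5)
E
```

```text
time: 12.45
eef_pos: [490.9, -411.0, 18.2]
eef_rot: [0.675, 0.738, -0.0, -0.0]
ft_force: [-0.2, -1.3, -2.9]
finger_gap: 0.38
time: 12.75 eef_pos: [490.9, -411.1, 16.3] eef_rot: [0.675, 0.738, -0.0, 0.0] ft_force: [-0.3, 0.9, -2.9] finger_gap: 0.374
```

View pics/s7.png

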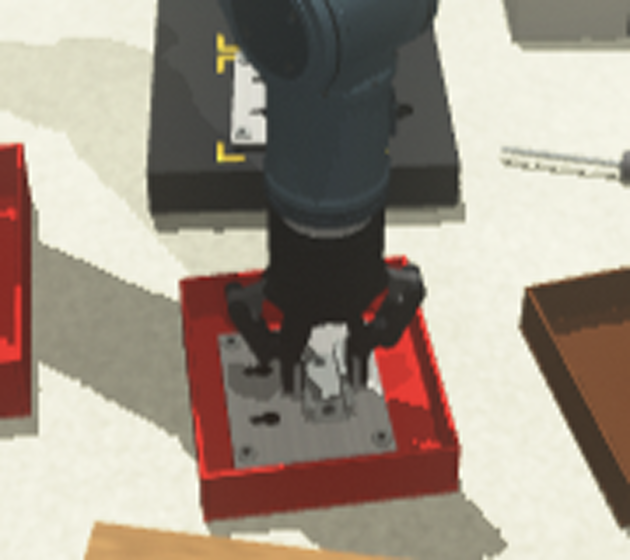

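The plate is inside the tray's walls, clear on all sides, and hangs just above the floor. Lowering the last 2 mm in steps.

```bash
python3 -m jog '[[0,0,-1,0,0,0,1],[0,0,-1,0,0,0,1],[0,0,-1,0,0,0,1]]'|tr '\n' ' ';echo;python3 -m jog '[[0,0,-0.5,0,0,0,1],[0,0,-1,0,0,0,1],[0,0,-1,0,0,0,1]]'|tr '\n' ' '
```

```text
time: 13.1 eef_pos: [490.9, -411.1, 15.3] eef_rot: [0.675, 0.738, -0.0, 0.0] ft_force: [0.2, -0.7, -3.7] finger_gap: 0.376 
time: 13.4 eef_pos: [491.0, -411.2, 14.9] eef_rot: [0.675, 0.738, 0.0, 0.0] ft_force: [-1.9, 2.6, 4.6] finger_gap: 0.375
```

The feet are on the floor (Fz went from -3.7 to +4.6 N). Opening just enough, then withdrawing straight up.

```bash
python3 -m jog '[[0,0,0,0,0,0,0.2],[0,0,0,0,0,0,0.1],[0,0,0,0,0,0,0],[0,0,0,0,0,0,-0.15],[0,0,0,0,0,0,-0.2],[0,0,0,0,0,0,-0.2],[0,0,0,0,0,0,-0.2]]'|tr '\n' ' ';echo
python3 -m jog '[[0,0,2,0,0,0,-0.2],[0,0,6,0,0,0,-0.2],[0,0,12,0,0,0,-0.2],[0,0,25,0,0,0,-0.2],[0,0,50,0,0,0,-0.2],[0,0,90,0,0,0,-0.2],[0,0,130,0,0,0,-0.2],[-30,40,150,0,0,0,-0.2],[-80,85,150,0,0,0,-0.2],[-130,120,150,0,0,0,-0.2],[-170,150,150,0,0,0,-0.2],[-170,150,150,0,0,0,-0.2],[-170,150,150,0,0,0,-0.2]]'|tr '\n' ' '
python3 - <<'E'
from h import *
snap("side","s8",(200,130,380,370),2.5); snap("top","t8",(190,130,460,270),2.9)
E
```

```text
time: 14.1 eef_pos: [490.9, -411.1, 14.3] eef_rot: [0.675, 0.738, -0.0, 0.0] ft_force: [0.4, -0.6, 0.5] finger_gap: 0.598 
time: 15.4 eef_pos: [317.0, -258.2, 164.6] eef_rot: [0.675, 0.737, 0.001, -0.002] ft_force: [-0.2, -0.2, -0.2] finger_gap: 0.598
```

View pics/s8.png

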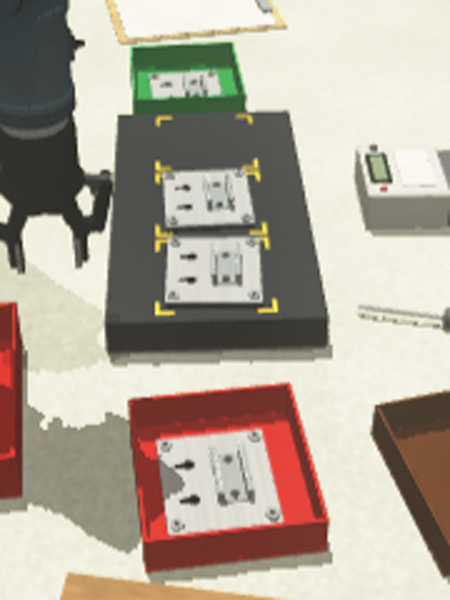

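View pics/t8.png

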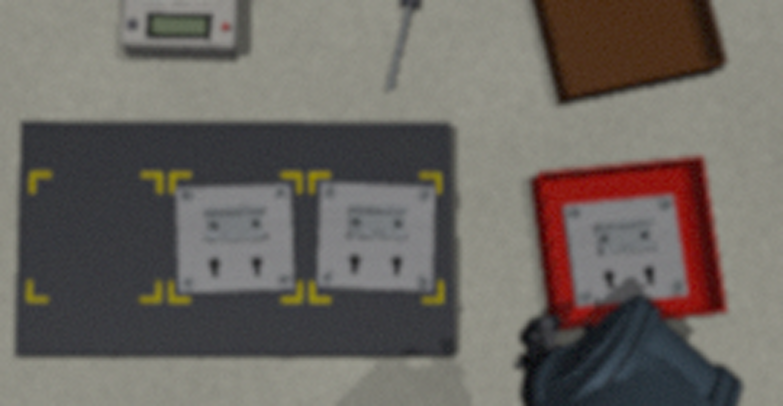

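```bash
python3 - <<'E'
from h import *
P=np.array([onz("side",200+(a+.5)/2.5-.5,130+(b+.5)/2.5-.5,16.5) for a,b in((162,437),(258,436),(177,525),(273,514))])
print(P.round(1)); print(P.mean(0)); m=P.mean(0)[:2]-[481,-409]; a=np.radians(4.7)
print("tray frame",np.cos(a)*m[0]+np.sin(a)*m[1],-np.sin(a)*m[0]+np.cos(a)*m[1])
z=np.load("pics/top0.npz")["im"].astype(int); t=np.load("pics/t8.npz")["im"].astype(int)
for i,b in enumerate([(298,187,343,235),(249,188,293,236)]):
    f=lambda I: cv2.GaussianBlur(I[b[1]:b[3],b[0]:b[2]].astype(np.uint8),(3,3),0)[...,1].astype(np.float32)
    print("bay",i+1,"shift px",cv2.phaseCorrelate(f(z),f(t)))
s=r.state(); print(s["time"],s["ft_force"].round(1))
E
```

```text
[[ 425.1 -355.9   16.5]
 [ 523.1 -360.3   16.5]
 [ 436.8 -466.9   16.5]
 [ 528.1 -459.3   16.5]]
[ 478.26677358 -410.61510289   16.5       ]
tray frame -2.8563747617885045 -1.3857154224928103
bay 1 shift px ((0.5488658064421195, 0.06568074127532597), 1.0670706941021812)
bay 2 shift px ((0.5379366320234524, 0.06324269924753168), 0.9976683771168744)
15.5 [-0.2  0.5  1.2]
```

The plate lies about 3 mm from the tray's centre, flat, and the sound plates haven't moved. Handing in.

```bash
python3 -c "
from bench import r
print(r.job_done()); print(r.state()['time'])"
```

```text
the job is handed in; nothing more can be done
None
the job is handed in; nothing more can be done
```

The twisted plate was the one in bay 3, and it now lies let go in the small red tray. I handed the job in at about 15.5 s of the 72 s; no verdict is reported.

- **Finding it:** I pressed two corners of the bay 3 plate. The (-x,+y) head gave to z≈60.2 mm under about 1 N before going firm, while the (-x,-y) head was firm at z≈62.2 mm. I stopped there, so the other two corners of that plate and the plates in bays 1 and 2 were not pressed.
- **Press force:** the last step of each press read 9 to 10 N, above the advised 3 to 6 N but far below the 60 N limit.
- **Placing it:** I gripped the plate by its rail, lifted it level, carried it over and lowered it until its feet touched. Then I opened the gripper and drew straight up.
- **Last checks:** by the side camera, the plate's middle is about 3 mm and 1 mm from the tray's centre along its two sides, and it looks flat. The top camera showed both sound plates shifted by the same 0.5 px (about 1.5 mm), which I take as camera noise. The meter and screwdriver, as far as they were in view, and the passed plate in the green tray looked undisturbed in the last pictures. The arm was clear of everything.
- **Disagreement:** the two cameras differed by about 2–3 mm on the tray's position; I used a value between them.

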